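# Put the pestle away under a propped lid

### The job

Put the wooden pestle away in the lidded chest: raise the lid until its folding stay locks straight, let go so that it stands propped by itself, and put the pestle down inside, lying flat in front of the tins. Then break the stay's knee and let the lid come down gently until it is fully shut, leaving all the other things where they are.

Things in the scene. Friction and masses are not known exactly. Their poses are not given: they have to be found in the camera images.
- chest_floor (a point): Centre of the inner floor of the fixed wooden chest, 6 mm above the counter. Its axes: x from the chest's front (robot side) to its rear, y left along its width, z up; yaw up to 0.2 rad. Chest: 220 mm deep (x), 260 wide (y), rim 72 high, walls 6, flat lid 10 thick. Two tins stand in the rear half; the front 90 mm of the floor (x -0.10 to 0) is free; the pestle fits there along y.
- lid_hinge (a point): Middle of the lid's hinge line, on the chest's rear top edge, 72 mm above the counter; the hinge runs along the chest's y.
- lid_handle (a point): Middle of the lid's steel bar handle: round, 10 mm thick, along the chest's y, 100 mm free between its arms. Lid shut: 245 mm in front of the hinge line and 40 mm above it (30 mm above the lid's top, 25 mm ahead of its front edge). It swings with the lid about the hinge and can turn between finger pads that hold it, so upright fingers can follow it all the way.
- lid (a joint): Lid angle in rad: 0 shut, about 1.22 fully raised on the straight stay. A damper (about 0.9 N m s/rad) on a lid of about 0.6 kg: unpropped it sinks shut by itself in 3 to 6 s.
- stay_knee (a joint): Knee of the folding stay on the chest's left (+y) side, rad: 0 folded (lid shut), 2.75 links in line, 2.85 at its stop just past straight = locked by the lid's weight. A light spring (0.06 N m) snaps it to the stop when the lid is within 0.03 rad of fully raised. Pushed back over 0.8 rad from straight, it goes on folding under the lid's weight; less, and the spring straightens it again.
- knee_bar (a point): Middle of the round steel release bar at the knee, 12 mm thick, pointing along the chest's +y, free 20 mm either side of this point. It moves on a 91 mm circle about the stay's lower pivot: locked, 44 mm to the rear of the pivot and 80 mm above; lid shut, 86 to the rear and 30 above. To break the stay push it to the rear (chest +x) and down, about 3 N, slowly (30 to 40 mm/s): the lid's damper resists haste.
- stay_foot (a point): Lower pivot of the stay on the chest's left side, 20 mm in front of the chest's middle, 42 mm above the counter. The two equal links lie in this plane, 16 mm outside the side wall; the knee bar's middle point is 50 mm further out.
- pestle_mid (a point): Centre of the loose hardwood pestle, lying on the counter, its axis along x of this point: 160 mm long, a slim turned rod up to 32 mm thick (fingers close on 32 mm), about 0.12 kg, with flats so that it does not roll. It may lie to the right or left of the chest, at a varying yaw.
- mortar: Heavy grey stone mortar, 130 mm across, 95 mm high; origin under its centre. Leave alone.
- ladle: Aluminium ladle, 230 mm long, 35 mm high, bowl (72 mm across) centred 85 mm along its x, thin handle the other way; origin on the counter under its middle. Leave alone.
- ramekin1: Blue ceramic ramekin, 72 mm across, 45 mm high; origin under its centre. Leave alone.
- ramekin2: Second ramekin, the same.
- bottle: Brown glass bottle, 56 mm across, 170 mm high; origin under its centre. Leave alone.
- tin1: Plain tin standing in the chest's rear half, 54 mm across, 55 mm high, 66 mm behind the chest's middle; origin under its centre. Leave alone.
- tin2: Second tin in the chest, the same.

How it is judged:
By the outcome, as a careful person would: the job done as asked, in the order asked, and still so for the second after the job is handed in, with the robot touching nothing.
It also fails if it takes over 70 s, if anything falls off the work surface, if the arm or the gripper's body presses on something with over 40 N, if the wrist force passes 120 N, or if a joint passes its speed limit or range.

### The arm

A 6-joint arm with a two-finger parallel gripper is mounted at the origin on the work surface. World frame = base frame: x ahead of the robot, y to its left, z up, the work surface at z = 0. Lengths are in m, angles in rad, forces in N, time in s.
With the tool pointing down it reaches from about 0.3 to 0.775 m from the base axis. Payload 14.6 kg.
Tool frame: the origin (TCP) lies at the very end of the fingers, on their centre line; the grasp point (between the pads) lies 19 mm behind it (ctrl.hold_point_z is the z of the grasp point in the tool frame, in m); z points along the fingers, y is the direction in which the jaws open and shut (so a half turn about z gives the same grasp; the last joint's range is limited). The gripper opens to 94 mm and grips with 3 to 60 N. Pads are 16 mm wide; open, the fingers measure 119 mm over their backs; the gripper's body (75 mm by 177 mm) begins 78 mm behind the grasp point.
Start: joints at [1.233, 0.3, 1.521, -0, 1.321, -0.067], TCP at [0.147, 0.53, 0.205] pointing down, gripper open.
Joint ranges: [-3.03, 3.03], [-0.79, 2.21], [0.23, 2.52], [-1.04, 4.18], [0, 3.07], [-2.55, 2.55]. Speed limits (rad/s): [2.22, 2.22, 2.57, 3.14, 3.14, 3.14].

### API

Orientations are given as [roll, pitch, yaw] about the fixed x, y, z axes, in that order (R = Rz(yaw) Ry(pitch) Rx(roll)).
In Python, from station import ctrl, cams, hand_in gives the robot as it stands.
- The arm moves only by the tool servo_tool, never from a script. Its argument "rows" is a list of rows, each a list of 7 numbers: the shift along the world's x, y, z in m, then the turn, a rotation vector about the world's x, y, z in rad, then the gripper command: -1 is shut, 1 is fully open, values between are in proportion. A call has exactly 8 rows; each row is the pose to reach, as a shift and turn from the pose measured when the call began; what a row does not reach only later rows make up. A row lasts 1/12 s, in which the tool goes at most 41.7 mm and 7.16 degrees, less where a joint would pass 70% of its speed; a pose out of reach is approached as far as the arm can. A call with a gripper value outside its range is refused whole. The fingers move at their own pace and stop on an object; "newtons" is the grip in N (left out, the last holds). Time passes only in rows, so rows that repeat a pose let the fingers close, or fill a call up. It gives the time, the measured TCP pose, the force and the opening at its end, in the units of the state.
- ctrl.get_obs(): the state, without advancing time (a new reading comes with each control period).
- cams.camera(name): name is "scene" or "top" or "wrist"; returns a dict with "image" (480x640x3 uint8, red, green, blue), "depth" (480x640 float32, m along the optical axis (not along the pixel's ray), 0 where there is no reading), "fx", "fy", "cx", "cy" (pixels), "dist_coeffs" ([k1, k2, p1, p2, k3] as OpenCV has them; the pictures are not rectified), "rvec" (rotation vector, rad) and "tvec" (3), from world to camera coordinates, as OpenCV has them; the wrist camera has in their place "hand_eye" (4x4, takes a point from camera to tool coordinates, whose origin is the TCP and whose axes are the flange's). Camera axes: x right, y down, z forward; pixel columns grow to the right and rows downward; lengths in m; the calibration is good to about 2 mm. A picture is of the moment at which its call begins: read the wrist's pose just before it.
- hand_in(): hands the job in, once; it reports no verdict.
Trained networks look in a picture, given as the dict that the camera call returned (one of the last four; its "shot" number tells which), for a name from the list of things; names that differ only in an ending like _2 or _b are one class to them, and where a whole thing is asked for, a point or a joint stands for the part that bears it (a point fixed in the world has none). Each returns a list of dicts, best first, with "p" (0 to 1); they miss things now and then, are a little off and sometimes report something else, mostly with a low value. They report only what shows in the picture. A call takes as long as a camera call.
- cams.spot_in(picture, name): "box" ([left, top, right, bottom] as shares, 0 to 1, of the picture: columns of its width, rows of its height, round what is visible of it).
- cams.place_of(picture, name): "at" ([column, row] as shares, 0 to 1, of the picture: columns of its width, rows of its height: a listed point, or the origin of a listed thing).
The state is a dict: "time_s": time; "qpos": joint angles; "joint_vel": joint speeds; "tau": joint torques, N m; "ee_pos": TCP position; "eef_rot": TCP orientation; "force": force on the tool from outside, world axes, zero at the start; "moment": the same for the moment, N m; "grip_width": finger opening in m.
Only numpy, scipy, OpenCV 4.12 (cv2) and the standard library are available. Lean on these libraries where they do the work, as an engineer would, in place of code of your own. Each camera call takes 0.05 s, during which the arm holds its last target.

## Working session

There is one attempt and no reset: what is moved stays moved. The work goes in short steps, Python scripts to look and compute and a tool call to move; the robot and the scene stay as the last step left them, time stands still between calls to the robot, and variables do not carry over. Pictures are saved under pics/ and viewed, and the job is handed in when it is done.

Besides the shell and the picture viewer there is one more tool, called after "Emit:" by a JSON object that holds its "api" and its "payload". servo_tool: Moves the arm, as the interface text tells. Its arguments: {"type":"object","properties":{"rows":{"type":"array"},"newtons":{"type":"number"}},"required":["rows"]}

```bash
ls; mkdir -p pics; cat > h.py <<'E'
import numpy as np, cv2
from scipy.spatial.transform import Rotation as R
from station import ctrl, cams, hand_in
def save(p,name): cv2.imwrite('pics/'+name+'.png', p['image'][:,:,::-1])
def pose(p, obs=None):
    if 'rvec' in p:
        Rm=cv2.Rodrigues(np.array(p['rvec'],float))[0]; t=np.array(p['tvec'],float).ravel()
        return Rm.T, -Rm.T@t
    H=np.array(p['hand_eye']); o=obs
    Rt=R.from_euler('xyz',o['eef_rot']).as_matrix()
    return Rt@H[:3,:3], Rt@H[:3,3]+np.array(o['ee_pos'])
def K(p): return np.array([[p['fx'],0,p['cx']],[0,p['fy'],p['cy']],[0,0,1]],float)
def ray(p,at,obs=None):
    px=np.array([[[at[0]*640,at[1]*480]]],float)
    u=cv2.undistortPoints(px,K(p),np.array(p['dist_coeffs'],float))[0,0]
    A,c=pose(p,obs); return c, A@np.array([u[0],u[1],1.])
def onz(p,at,z,obs=None):
    c,d=ray(p,at,obs); return c+d*(z-c[2])/d[2]
def tri(rs):
    M=np.zeros((3,3));b=np.zeros(3)
    for c,d in rs:
        d=d/np.linalg.norm(d);P=np.eye(3)-np.outer(d,d);M+=P;b+=P@c
    x=np.linalg.solve(M,b); return x,[np.linalg.norm((np.eye(3)-np.outer(d,d)/(d@d))@(x-c)) for c,d in rs]
def cloud(p,obs=None):
    v,u=np.mgrid[0:480,0:640]
    px=np.stack([u,v],-1).reshape(-1,1,2).astype(float)
    n=cv2.undistortPoints(px,K(p),np.array(p['dist_coeffs'],float))[:,0]
    z=p['depth'].reshape(-1)
    A,c=pose(p,obs)
    X=np.c_[n*z[:,None],z]@A.T+c
    X[z==0]=np.nan
    return X.reshape(480,640,3)
E
python3 - <<'E'
from h import *
o=ctrl.get_obs();print({k:np.round(v,3) for k,v in o.items()},ctrl.hold_point_z)
P={}
for n in ['scene','top']:
    p=cams.camera(n);P[n]=p;save(p,n+'0');print(n,p['shot'],np.round(pose(p)[1],3))
names='chest_floor lid_hinge lid_handle knee_bar stay_foot pestle_mid mortar ladle ramekin1 ramekin2 bottle tin1 tin2'.split()
for nm in names:
    for n in P:
        r=cams.place_of(P[n],nm)
        print(nm,n,[(round(x['p'],2),np.round(np.array(x['at'])*[640,480],1)) for x in r[:3]])
E
```

```text
pics
{'time_s': np.float64(0.0), 'qpos': array([ 1.233,  0.3  ,  1.522, -0.   ,  1.321, -0.067]), 'joint_vel': array([ 0.001,  0.   , -0.001,  0.001,  0.001, -0.001]), 'tau': array([ 3.0000e-03, -5.3181e+01, -3.5273e+01,  7.1000e-02,  2.4000e-02,
       -0.0000e+00]), 'ee_pos': array([0.147, 0.53 , 0.205]), 'eef_rot': array([-3.14 , -0.   ,  2.871]), 'force': array([-0.254, -0.048, -0.232]), 'moment': array([ 0.029,  0.001, -0.022]), 'grip_width': np.float64(0.094)} -0.0188
scene 1 [1.043 0.102 0.896]
top 2 [0.351 0.042 1.205]
chest_floor scene []
chest_floor top []
lid_hinge scene [(0.74, array([285.7, 326.8]))]
lid_hinge top [(0.81, array([336.2, 177.8]))]
lid_handle scene [(0.59, array([289.3, 201.9]))]
lid_handle top [(0.84, array([348. , 273.4]))]
knee_bar scene [(0.75, array([392. , 304.6])), (0.19, array([413.3, 201.8]))]
knee_bar top [(0.58, array([240. , 330.4])), (0.51, array([254.7, 202.9]))]
stay_foot scene [(0.76, array([363.3, 276. ]))]
stay_foot top [(0.8, array([281.1, 238.4]))]
pestle_mid scene [(0.65, array([175.4, 198.2]))]
pestle_mid top [(0.9, array([456.5, 301.7]))]
mortar scene [(0.89, array([469.4, 251.3]))]
mortar top [(0.93, array([191.6, 280.9]))]
ladle scene [(0.56, array([127.8, 267. ]))]
ladle top [(0.84, array([475.1, 234.9]))]
ramekin1 scene [(0.85, array([413.9, 201.6])), (0.8, array([234.8, 186.7]))]
ramekin1 top [(0.92, array([406.9, 328.7])), (0.91, array([240.8, 329. ])), (0.17, array([258.6, 203. ]))]
ramekin2 scene [(0.85, array([413.9, 201.6])), (0.8, array([234.8, 186.7]))]
ramekin2 top [(0.92, array([406.9, 328.7])), (0.91, array([240.8, 329. ])), (0.17, array([258.6, 203. ]))]
bottle scene [(0.78, array([508.6, 360.3]))]
bottle top [(0.79, array([172.6, 193.2]))]
tin1 scene []
tin1 top [(0.21, array([282.9, 233.9]))]
tin2 scene []
tin2 top [(0.21, array([282.9, 233.9]))]
```

View pics/scene0.png

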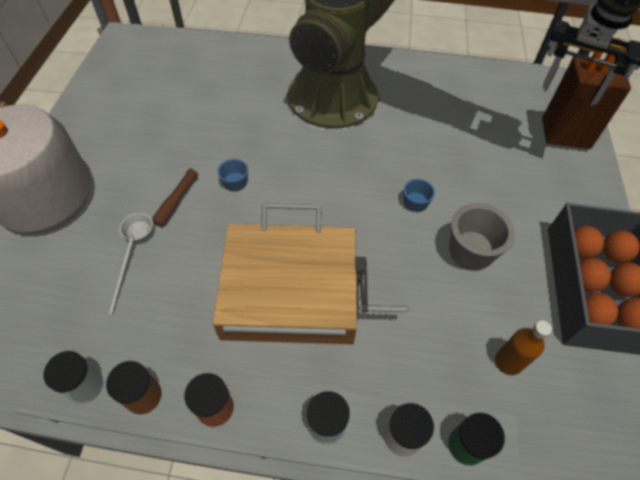

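View pics/top0.png

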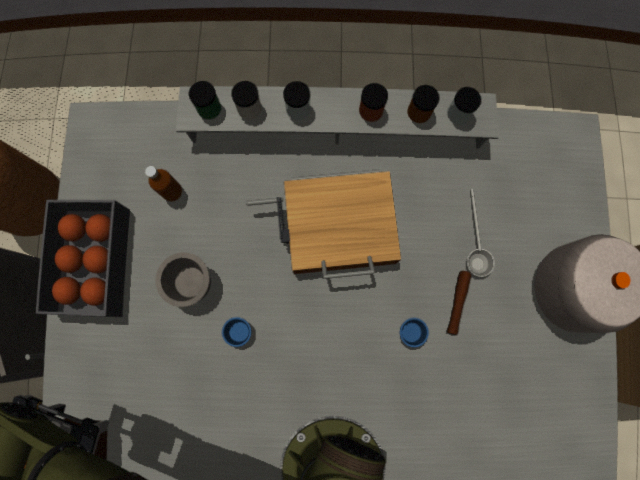

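```bash
python3 - <<'E'
from h import *
P={n:cams.camera(n) for n in ['scene','top']}
def best(n,nm,i=0):
    return cams.place_of(P[n],nm)[i]['at']
def t(nm,a,b):
    x,e=tri([ray(P['scene'],a),ray(P['top'],b)]);print(nm,np.round(x,4),np.round(e,4));return x
for nm in ['lid_hinge','lid_handle','stay_foot','pestle_mid','mortar','ladle','bottle']:
    try:t(nm,best('scene',nm),best('top',nm))
    except Exception as e: print(nm,e)
t('knee',best('scene','knee_bar'),np.array([254.7,202.9])/[640,480])
for nm,z in [('lid_hinge',.072),('lid_handle',.112),('stay_foot',.042),('pestle_mid',.016)]:
    for n in P:
        print(nm,n,np.round(onz(P[n],best(n,nm),z),4))
for q in cams.place_of(P['top'],'ramekin1')[:2]: print('ram',onz(P['top'],q['at'],0))
print('mort',onz(P['top'],best('top','mortar'),0),'bottle',onz(P['top'],best('top','bottle'),0),'ladle',onz(P['top'],best('top','ladle'),0))
# pestle by depth/colour
X=cloud(P['top'])
import numpy as np
np.save('X0.npy',X); 
b=cams.spot_in(P['top'],'pestle_mid')[0];print(b)
l,tp,r,bt=np.array(b['box'])*[640,480,640,480]
S=X[int(tp)-3:int(bt)+4,int(l)-3:int(r)+4].reshape(-1,3);S=S[(S[:,2]>.008)&(S[:,2]<.05)]
# min area rect
q=cv2.minAreaRect((S[:,:2]*1000).astype(np.float32));print('pestle rect',q,S[:,2].max(),len(S))
# lid top plane: points z ~0.082
M=(X[...,2]>.074)&(X[...,2]<.092)&(X[...,1]>-.3)&(X[...,1]<.25)
M=M.astype(np.uint8);n,lab,st,ce=cv2.connectedComponentsWithStats(M)
k=1+np.argmax(st[1:,4]);S=X[lab==k];print('lid',cv2.minAreaRect((S[:,:2]*1000).astype(np.float32)),np.median(S[:,2]),len(S))
E
```

```text
lid_hinge [0.7105 0.0033 0.0614] [0.002 0.002]
lid_handle [0.6266 0.0099 0.3329] [0.0046 0.0046]
stay_foot [0.5645 0.1304 0.048 ] [0.0001 0.0001]
pestle_mid [ 0.4122 -0.3128  0.0135] [0.0044 0.0044]
mortar [0.4578 0.3573 0.015 ] [0.0002 0.0002]
ladle [ 0.5986 -0.3579  0.0045] [0.0003 0.0003]
bottle [0.6914 0.4253 0.0038] [0.0024 0.0024]
knee [0.6433 0.1939 0.073 ] [0.0051 0.0051]
lid_hinge scene [0.7146 0.0065 0.072 ]
lid_hinge top [0.7075 0.0017 0.072 ]
lid_handle scene [ 0.4636 -0.0326  0.112 ]
lid_handle top [0.6955 0.0077 0.112 ]
stay_foot scene [0.5611 0.1306 0.042 ]
stay_foot top [0.5656 0.1308 0.042 ]
pestle_mid scene [ 0.4141 -0.3069  0.016 ]
pestle_mid top [ 0.4131 -0.3165  0.016 ]
ram [ 0.33873964 -0.18648882  0.        ]
ram [0.33740984 0.23126787 0.        ]
mort [0.45910921 0.36157461 0.        ] bottle [0.69213916 0.42400522 0.        ] ladle [ 0.59966495 -0.35970686  0.        ]
{'box': [0.6969, 0.565, 0.7372, 0.6969], 'p': 0.65}
pestle rect ((419.9188537597656, -311.1595764160156), (38.93846893310547, 174.87625122070312), 71.54336547851562) 0.03717554471332818 735
lid ((602.1917724609375, 35.446197509765625), (230.55320739746094, 356.48052978515625), 7.056615829467773) 0.08213325995732057 10262
```

```bash
python3 - <<'E'
from h import *
p=cams.camera('top');X=cloud(p);save(p,'top1')
M=((X[...,2]>.074)&(X[...,2]<.092)&(X[...,1]>-.2)&(X[...,1]<.18)&(X[...,0]>.4)&(X[...,0]<.78)).astype(np.uint8)
M=cv2.morphologyEx(M,cv2.MORPH_OPEN,np.ones((9,9)))
n,lab,st,ce=cv2.connectedComponentsWithStats(M);k=1+np.argmax(st[1:,4]);S=X[lab==k]
q=cv2.minAreaRect((S[:,:2]*1000).astype(np.float32));print('lid',q,np.median(S[:,2]),cv2.boxPoints(q))
# colour rect
hsv=cv2.cvtColor(p['image'],cv2.COLOR_RGB2HSV)
C=((hsv[...,1]>90)&(hsv[...,2]>110)).astype(np.uint8);C[:,:270]=0;C[:,420:]=0;C[:150]=0;C[300:]=0
C=cv2.morphologyEx(C,cv2.MORPH_OPEN,np.ones((5,5)))
cs=max(cv2.findContours(C,cv2.RETR_EXTERNAL,cv2.CHAIN_APPROX_NONE)[0],key=cv2.contourArea)
W=np.array([onz(p,(c[0]+.0)/np.array([640,480]),.082) for c in cs[:,0].astype(float)])
q=cv2.minAreaRect((W[:,:2]*1000).astype(np.float32));print('lidcol',q,cv2.boxPoints(q))
H=X[265:285,315:380].reshape(-1,3);H=H[(H[:,2]>.098)&(H[:,2]<.13)];print('handle',len(H),H.mean(0) if len(H) else 0)
print('handle net', onz(p,np.array([348,273.4])/[640,480],.112),[ (a['p'],np.array(a['at'])*[640,480]) for a in cams.place_of(p,'lid_handle')])
# pestle PCA by colour
C=((hsv[...,2]<110)&(hsv[...,1]>90)).astype(np.uint8);C[:,:440]=0;C[:,480:]=0;C[:260]=0;C[345:]=0
v,u=np.nonzero(C);W=np.array([onz(p,np.array([a,b])/[640.,480],.016) for a,b in zip(u,v)])
q=cv2.minAreaRect((W[:,:2]*1000).astype(np.float32));print('pestle',q,cv2.boxPoints(q))
E
```

```text
lid ((606.8728637695312, -1.0810699462890625), (229.00314331054688, 280.81951904296875), 6.563633441925049) 0.08213110025788428 [[ 477.07205  125.32008]
 [ 509.17154 -153.6588 ]
 [ 736.6737  -127.48222]
 [ 704.5742   151.49666]]
lidcol ((314.63580322265625, -15.201934814453125), (379.972900390625, 0.45952609181404114), 45.953269958496094) [[ 182.38354 -151.59932]
 [ 182.71387 -151.91881]
 [ 446.88806  121.19545]
 [ 446.55774  121.51494]]
handle 275 [ 0.47167468 -0.0240516   0.11427917]
handle net [ 0.47086958 -0.02655502  0.112     ] [(0.85, array([351.616, 270.912]))]
pestle ((414.03875732421875, -312.0336608886719), (30.801137924194336, 162.45489501953125), 77.06192016601562) [[ 331.42532 -308.8566 ]
 [ 489.7559  -345.2299 ]
 [ 496.6522  -315.21072]
 [ 338.32162 -278.83743]]
```

```bash
python3 - <<'E'
from h import *
p=cams.camera('top')
hsv=cv2.cvtColor(p['image'],cv2.COLOR_RGB2HSV)
C=((hsv[...,1]>90)&(hsv[...,2]>110)).astype(np.uint8);C[:,:270]=0;C[:,420:]=0;C[:150]=0;C[300:]=0
C=cv2.morphologyEx(C,cv2.MORPH_OPEN,np.ones((5,5)))
cs=max(cv2.findContours(C,cv2.RETR_EXTERNAL,cv2.CHAIN_APPROX_NONE)[0],key=cv2.contourArea)
W=np.array([onz(p,(c+.0)/np.array([640,480]),.082) for c in cs[:,0].astype(float)])
q=cv2.minAreaRect((W[:,:2]*1000).astype(np.float32));print('lidcol',q,cv2.boxPoints(q))
p=cams.camera('scene')
hsv=cv2.cvtColor(p['image'],cv2.COLOR_RGB2HSV)
C=((hsv[...,1]>90)&(hsv[...,2]>150)).astype(np.uint8);C[:,:200]=0;C[:,370:]=0;C[:220]=0;C[345:]=0
C=cv2.morphologyEx(C,cv2.MORPH_OPEN,np.ones((5,5)))
cs=max(cv2.findContours(C,cv2.RETR_EXTERNAL,cv2.CHAIN_APPROX_NONE)[0],key=cv2.contourArea)
W=np.array([onz(p,(c+.0)/np.array([640,480]),.082) for c in cs[:,0].astype(float)])
q=cv2.minAreaRect((W[:,:2]*1000).astype(np.float32));print('lidcol scene',q,cv2.boxPoints(q))
print(ctrl.get_obs()['time_s'])
E
```

```text
lidcol ((604.18798828125, -11.6451416015625), (218.83213806152344, 259.7597351074219), 6.727642059326172) [[ 480.30994   104.52233 ]
 [ 510.74072  -153.44878 ]
 [ 728.06604  -127.812614]
 [ 697.63525   130.1585  ]]
lidcol scene ((604.6212158203125, -11.070465087890625), (218.71824645996094, 257.72955322265625), 6.7150421142578125) [[ 480.94394  104.12277]
 [ 511.08066 -151.83875]
 [ 728.29846 -126.2637 ]
 [ 698.16174  129.69781]]
3.1
```

Emit:
{"api": "servo_tool", "payload": {"rows": [[0.02,-0.035,0,0,0,-0.12,1],[0.04,-0.07,0,0,0,-0.24,1],[0.06,-0.105,0,0,0,-0.36,1],[0.08,-0.14,0,0,0,-0.48,1],[0.1,-0.175,0,0,0,-0.6,1],[0.12,-0.21,0,0,0,-0.72,1],[0.14,-0.245,0,0,0,-0.84,1],[0.16,-0.28,0,0,0,-0.96,1]]}}

```text
time_s: 3.77
ee_pos: [0.3075, 0.2482, 0.2057]
eef_rot: [3.141, -0.0, 1.905]
force: [0.3, 0.3, -0.1]
grip_width: 0.0939
```

```bash
cat > kin.py <<'E'
import numpy as np
C=np.array([.6045,-.0115]);psi=.1173;ex=np.array([np.cos(psi),np.sin(psi)]);ey=np.array([-ex[1],ex[0]])
def w(x,y): return C+x*ex+y*ey
def handle(th): a=.1618+th; return .110-.2482*np.cos(a), .072+.2482*np.sin(a)
E
python3 - <<'E'
from kin import *
for th in np.arange(0,1.24,.1).tolist()+[1.22]:
    x,z=handle(th);print(round(th,2),np.round(w(x,0),4),round(z,4),'d from shut',np.round(w(x,0)-w(-.135,0),4),round(z-.112,4))
# stay
F=np.array([-.02,.042]);H=np.array([.11,.072]);L=.0913
K=F+[.044,.080]
# A locked: knee 0.1 past straight
from scipy.optimize import brentq
u=(K-F)/L
for s in (1,-1):
    A0=K+L*np.array([u[0]*np.cos(.1)-s*u[1]*np.sin(.1),s*u[0]*np.sin(.1)+u[1]*np.cos(.1)])
    r=A0-H
    print('side',s,A0)
    for d in np.arange(0,1.23,.1):
        # lowering by d: rotate so that lid goes toward -x/down: in x-z plane, ccw
        c,sn=np.cos(d),np.sin(d);A=H+[c*r[0]-sn*r[1],sn*r[0]+c*r[1]]
        D=A-F;m=np.linalg.norm(D);h=np.sqrt(max(0,L*L-m*m/4));n=np.array([D[1],-D[0]])/m
        Kn=F+D/2+h*n;print(round(1.22-d,2),np.round(Kn-F,4),'bend',round(2*np.arccos(min(1,m/2/L)),3))
p=1
from h import *
o=ctrl.get_obs();p=cams.camera('wrist');save(p,'w1');print(np.round(p['hand_eye'],3),o['ee_pos'],o['eef_rot'],o['time_s'])
E
```

```text
0.0 [ 0.4705 -0.0273] 0.112 d from shut [0. 0.] -0.0
0.1 [ 0.4756 -0.0267] 0.1362 d from shut [0.0052 0.0006] 0.0242
0.2 [ 0.4832 -0.0258] 0.1599 d from shut [0.0128 0.0015] 0.0479
0.3 [ 0.4931 -0.0246] 0.1826 d from shut [0.0226 0.0027] 0.0706
0.4 [ 0.5051 -0.0232] 0.2042 d from shut [0.0347 0.0041] 0.0922
0.5 [ 0.5193 -0.0215] 0.2245 d from shut [0.0489 0.0058] 0.1125
0.6 [ 0.5354 -0.0196] 0.2433 d from shut [0.065  0.0077] 0.1313
0.7 [ 0.5533 -0.0175] 0.2604 d from shut [0.0828 0.0098] 0.1484
0.8 [ 0.5727 -0.0152] 0.2756 d from shut [0.1023 0.0121] 0.1636
0.9 [ 0.5936 -0.0128] 0.2887 d from shut [0.1232 0.0145] 0.1767
1.0 [ 0.6157 -0.0102] 0.2997 d from shut [0.1453 0.0171] 0.1877
1.1 [ 0.6388 -0.0075] 0.3084 d from shut [0.1684 0.0198] 0.1964
1.2 [ 0.6626 -0.0047] 0.3148 d from shut [0.1922 0.0226] 0.2028
1.22 [ 0.6674 -0.0041] 0.3158 d from shut [0.197  0.0232] 0.2038
side 1 [0.05979351 0.205993  ]
1.22 [0.044 0.08 ] bend 0.099
1.12 [0.0619 0.0671] bend 0.692
1.02 [0.0679 0.0611] bend 0.988
0.92 [0.0716 0.0567] bend 1.226
0.82 [0.0742 0.0531] bend 1.436
0.72 [0.0762 0.0503] bend
[... 193 characters left out ...]
614
0.02 [0.0764 0.05  ] bend 2.763
side -1 [0.07576686 0.19720766]
1.22 [0.0517 0.0752] bend 0.099
1.12 [0.0677 0.0612] bend 0.663
1.02 [0.0732 0.0546] bend 0.947
0.92 [0.0766 0.0497] bend 1.175
0.82 [0.0791 0.0456] bend 1.376
0.72 [0.0811 0.042 ] bend 1.561
0.62 [0.0827 0.0387] bend 1.734
0.52 [0.084  0.0357] bend 1.899
0.42 [0.0852 0.0328] bend 2.059
0.32 [0.0863 0.0299] bend 2.214
0.22 [0.0872 0.0269] bend 2.365
0.12 [0.0882 0.0237] bend 2.514
0.02 [0.0891 0.0199] bend 2.661
[[ 0.    -0.958 -0.286  0.085]
 [ 1.     0.    -0.001 -0.   ]
 [ 0.001 -0.286  0.958 -0.181]
 [ 0.     0.     0.     1.   ]] [0.30754149 0.24822014 0.2056842 ] [ 3.14086538e+00 -1.58478894e-04  1.90528710e+00] 3.7667
```

Emit:
{"api": "servo_tool", "payload": {"rows": [[0.02,-0.034,0,0,0,-0.03,0.1],[0.04,-0.068,0,0,0,-0.06,0.1],[0.061,-0.103,0,0,0,-0.09,0.1],[0.081,-0.138,-0.01,0,0,-0.12,0.1],[0.102,-0.172,-0.02,0,0,-0.15,0.1],[0.122,-0.206,-0.03,0,0,-0.18,0.1],[0.143,-0.241,-0.04,0,0,-0.2,0.1],[0.163,-0.2755,-0.05,0,0,-0.217,0.1]]}}

```text
time_s: 4.48
ee_pos: [0.4742, -0.0339, 0.1553]
eef_rot: [3.14, 0.001, 1.674]
force: [0.6, 1.3, 0.8]
grip_width: 0.0517
```

```bash
python3 - <<'E'
from h import *
from kin import *
o=ctrl.get_obs();p=cams.camera('wrist');save(p,'w2');print(o['ee_pos'],o['eef_rot'],o['time_s'],o['qpos'])
for nm,z in [('lid_handle',.112)]:
    print([(a['p'],onz(p,a['at'],z,o)) for a in cams.place_of(p,nm)])
X=cloud(p,o);B=(X[...,2]>.1)&(X[...,2]<.125)&(X[...,0]<.51)&(X[...,0]>.42)&(abs(X[...,1]+.027)<.045)
S=X[B];print(len(S), np.nanmedian(S,0) if len(S) else 0)
E
```

```text
[ 0.47417523 -0.03392024  0.15532691] [3.14008207e+00 1.48655196e-03 1.67350651e+00] 4.4833 [-1.47871373e-01  1.83617728e-01  1.78811668e+00 -1.15823090e-03
  1.16802647e+00 -2.50129665e-01]
[(0.67, array([ 0.46744842, -0.02733982,  0.112     ]))]
2235 [ 0.46786103 -0.0232421   0.11742635]
```

View pics/w2.png

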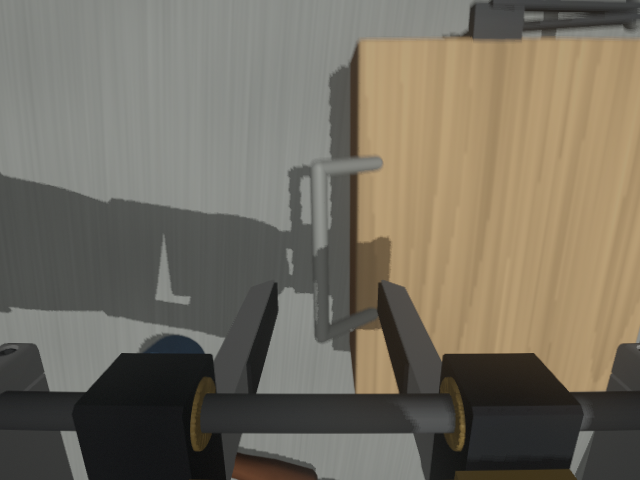

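Emit:
{"api": "servo_tool", "payload": {"rows": [[-0.002,0.004,-0.015,0,0,0.014,0.1],[-0.005,0.0066,-0.03,0,0,0.014,0.1],[-0.005,0.0066,-0.045,0,0,0.014,0.1],[-0.005,0.0066,-0.062,0,0,0.014,0.1],[-0.005,0.0066,-0.062,0,0,0.014,0.1],[-0.005,0.0066,-0.062,0,0,0.014,-0.6],[-0.005,0.0066,-0.062,0,0,0.014,-1],[-0.005,0.0066,-0.062,0,0,0.014,-1]], "newtons": 15}}

```text
time_s: 5.25
ee_pos: [0.4699, -0.029, 0.093]
eef_rot: [3.141, 0.002, 1.684]
force: [-0.8, -0.1, -0.5]
grip_width: 0.0353
```

Emit:
{"api": "servo_tool", "payload": {"rows": [[0,0,0,0,0,0,-1],[0,0,0,0,0,0,-1],[0,0,0,0,0,0,-1],[0,0,0,0,0,0,-1],[0.0005,0,0.002,0,0,0,-1],[0.001,0,0.005,0,0,0,-1],[0.0015,0,0.008,0,0,0,-1],[0.002,0,0.011,0,0,0,-1]], "newtons": 20}}

```text
time_s: 5.92
ee_pos: [0.4704, -0.029, 0.1033]
eef_rot: [-3.138, 0.001, 1.684]
force: [-6.9, 0.6, -2.0]
grip_width: 0.0095
```

```bash
python3 - <<'E'
from kin import *
def rows(a,b,n=8):
    x0,z0=handle(a);
    for i in range(1,n+1):
        x,z=handle(a+(b-a)*i/n);d=(x-x0)*ex;print(list(np.round([d[0],d[1],z-z0],4)))
for a,b in [(.042,.36),(.36,.68),(.68,1.0),(1.0,1.22)]: print(a,b);rows(a,b)
E
```

```text
0.042 0.36
[np.float64(0.0022), np.float64(0.0003), np.float64(0.0096)]
[np.float64(0.0047), np.float64(0.0006), np.float64(0.0191)]
[np.float64(0.0076), np.float64(0.0009), np.float64(0.0286)]
[np.float64(0.0109), np.float64(0.0013), np.float64(0.0379)]
[np.float64(0.0146), np.float64(0.0017), np.float64(0.047)]
[np.float64(0.0186), np.float64(0.0022), np.float64(0.056)]
[np.float64(0.023), np.float64(0.0027), np.float64(0.0648)]
[np.float64(0.0277), np.float64(0.0033), np.float64(0.0735)]
0.36 0.68
[np.float64(0.0051), np.float64(0.0006), np.float64(0.0085)]
[np.float64(0.0105), np.float64(0.0012), np.float64(0.0168)]
[np.float64(0.0162), np.float64(0.0019), np.float64(0.0249)]
[np.float64(0.0223), np.float64(0.0026), np.float64(0.0327)]
[np.float64(0.0287), np.float64(0.0034), np.float64(0.0403)]
[np.float64(0.0353), np.float64(0.0042), np.float64(0.0476)]
[np.float64(0.0423), np.float64(0.005), np.float64(0.0546)]
[np.float64(0.0495), np.float64(0.0058), np.float64(0.0614)]
0.68 1.0
[np.float64(0.0075), np.float64(0.0009), np.float64(0.0065)]
[np.float64(0.0152), np.float64(0.001
[... 182 characters left out ...]
7), np.float64(0.0292)]
[np.float64(0.0484), np.float64(0.0057), np.float64(0.034)]
[np.float64(0.0572), np.float64(0.0067), np.float64(0.0385)]
[np.float64(0.0662), np.float64(0.0078), np.float64(0.0426)]
1.0 1.22
[np.float64(0.0063), np.float64(0.0007), np.float64(0.0026)]
[np.float64(0.0126), np.float64(0.0015), np.float64(0.0051)]
[np.float64(0.019), np.float64(0.0022), np.float64(0.0074)]
[np.float64(0.0254), np.float64(0.003), np.float64(0.0095)]
[np.float64(0.0319), np.float64(0.0038), np.float64(0.0114)]
[np.float64(0.0385), np.float64(0.0045), np.float64(0.0131)]
[np.float64(0.0451), np.float64(0.0053), np.float64(0.0147)]
[np.float64(0.0517), np.float64(0.0061), np.float64(0.0161)]
```

Emit:
{"api": "servo_tool", "payload": {"rows": [[0.0022,0.0003,0.0096,0,0,0,-1],[0.0047,0.0006,0.0191,0,0,0,-1],[0.0076,0.0009,0.0286,0,0,0,-1],[0.0109,0.0013,0.0379,0,0,0,-1],[0.0146,0.0017,0.047,0,0,0,-1],[0.0186,0.0022,0.056,0,0,0,-1],[0.023,0.0027,0.0648,0,0,0,-1],[0.0277,0.0033,0.0735,0,0,0,-1]], "newtons": 20}}

```text
time_s: 6.58
ee_pos: [0.4977, -0.0257, 0.1776]
eef_rot: [-3.136, 0.001, 1.684]
force: [-4.7, -2.3, -1.0]
grip_width: 0.0095
```

Emit:
{"api": "servo_tool", "payload": {"rows": [[0.0051,0.0006,0.0085,0,0,0,-1],[0.0105,0.0012,0.0168,0,0,0,-1],[0.0162,0.0019,0.0249,0,0,0,-1],[0.0223,0.0026,0.0327,0,0,0,-1],[0.0287,0.0034,0.0403,0,0,0,-1],[0.0353,0.0042,0.0476,0,0,0,-1],[0.0423,0.005,0.0546,0,0,0,-1],[0.0495,0.0058,0.0614,0,0,0,-1]]}}

```text
time_s: 7.25
ee_pos: [0.5469, -0.02, 0.2405]
eef_rot: [-3.134, 0.001, 1.684]
force: [-10.4, -1.9, 5.6]
grip_width: 0.0091
```

Emit:
{"api": "servo_tool", "payload": {"rows": [[0.0075,0.0009,0.0065,0,0,0,-1],[0.0152,0.0018,0.0126,0,0,0,-1],[0.0232,0.0027,0.0185,0,0,0,-1],[0.0314,0.0037,0.024,0,0,0,-1],[0.0398,0.0047,0.0292,0,0,0,-1],[0.0484,0.0057,0.034,0,0,0,-1],[0.0572,0.0067,0.0385,0,0,0,-1],[0.0662,0.0078,0.0426,0,0,0,-1]]}}

```text
time_s: 7.92
ee_pos: [0.6133, -0.0122, 0.2851]
eef_rot: [-3.135, 0.002, 1.684]
force: [-5.5, -1.2, 6.2]
grip_width: 0.0092
```

Emit:
{"api": "servo_tool", "payload": {"rows": [[0.0063,0.0007,0.0024,0,0,0,-1],[0.0126,0.0015,0.0045,0,0,0,-1],[0.019,0.0022,0.0065,0,0,0,-1],[0.0254,0.003,0.0085,0,0,0,-1],[0.0319,0.0038,0.01,0,0,0,-1],[0.0385,0.0045,0.0115,0,0,0,-1],[0.0445,0.0053,0.0125,0,0,0,-1],[0.05,0.006,0.0135,0,0,0,-1]]}}

```text
time_s: 8.58
ee_pos: [0.6639, -0.0063, 0.301]
eef_rot: [-3.137, 0.002, 1.684]
force: [-3.4, -3.2, 7.3]
grip_width: 0.0095
```

```bash
python3 - <<'E'
from h import *
from kin import *
p=cams.camera('scene');save(p,'s2');t=cams.camera('top');save(t,'t2')
for n,q in (('s',p),('t',t)):
  for nm in ['knee_bar','lid_handle']:
    print(n,nm,[(round(a['p'],2),np.round(np.array(a['at'])*[640,480],1)) for a in cams.place_of(q,nm)])
o=ctrl.get_obs();print(o['time_s'],o['ee_pos'],o['force'])
E
```

```text
s knee_bar [(0.64, array([392.5, 278.2])), (0.32, array([470.1, 251.5]))]
s lid_handle []
t knee_bar [(0.68, array([256. , 211.1]))]
t lid_handle []
8.8833 [ 0.66397574 -0.00628094  0.30089721] [ 0.20622109 -1.91672402  6.81586758]
```

View pics/s2.png

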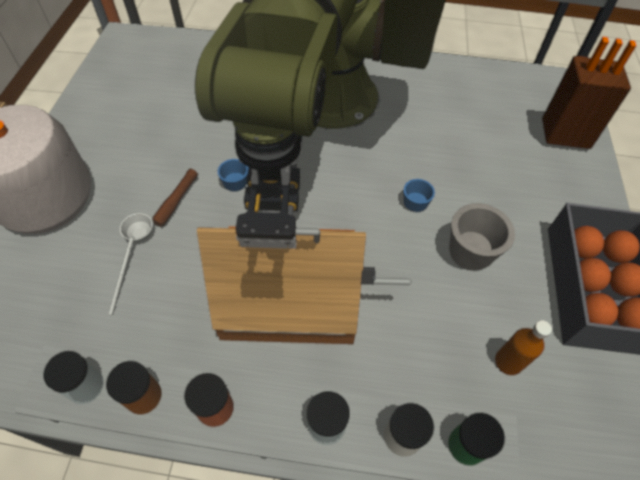

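View pics/t2.png

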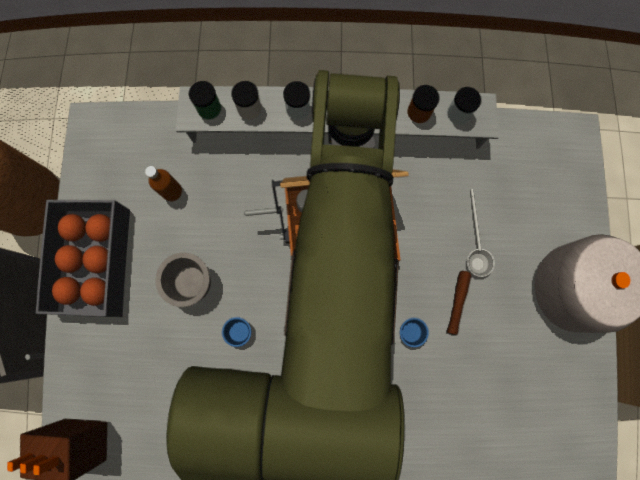

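```bash
python3 - <<'E'
from h import *
from kin import *
p=cams.camera('scene');t=cams.camera('top')
x,e=tri([ray(p,cams.place_of(p,'knee_bar')[0]['at']),ray(t,cams.place_of(t,'knee_bar')[0]['at'])]);d=x[:2]-C
print(x,e,'local',d@ex,d@ey)
def proj(q,X): 
    r=cv2.projectPoints(np.array([X],float),np.array(q['rvec'],float),np.array(q['tvec'],float),K(q),np.array(q['dist_coeffs'],float))[0][0,0];return np.round(r,1)
for nm,a,b in [('locked',.024,.122),('bend.66',.042,.105)]:
    for y in (.176,.196,.216): print(nm,y,proj(p,[*w(a,y),b]),proj(t,[*w(a,y),b]))
im=cv2.resize(p['image'][220:340,320:440],(720,720));cv2.imwrite('pics/s2c.png',im[:,:,::-1])
im=cv2.resize(t['image'][150:270,220:340],(720,720));cv2.imwrite('pics/t2c.png',im[:,:,::-1])
E
```

```text
[0.60906824 0.18749777 0.12031547] [np.float64(0.0019239639355211583), np.float64(0.0019239639355211407)] local 0.027825793078820903 0.19709567886955218
locked 0.176 [382.5 276.1] [265.5 212.7]
locked 0.196 [393.5 276.4] [257.  213.5]
locked 0.216 [404.5 276.7] [248.4 214.4]
bend.66 0.176 [381.8 289.2] [265.7 206.9]
bend.66 0.196 [392.7 289.5] [257.3 207.8]
bend.66 0.216 [403.6 289.8] [248.8 208.6]
```

View pics/t2c.png

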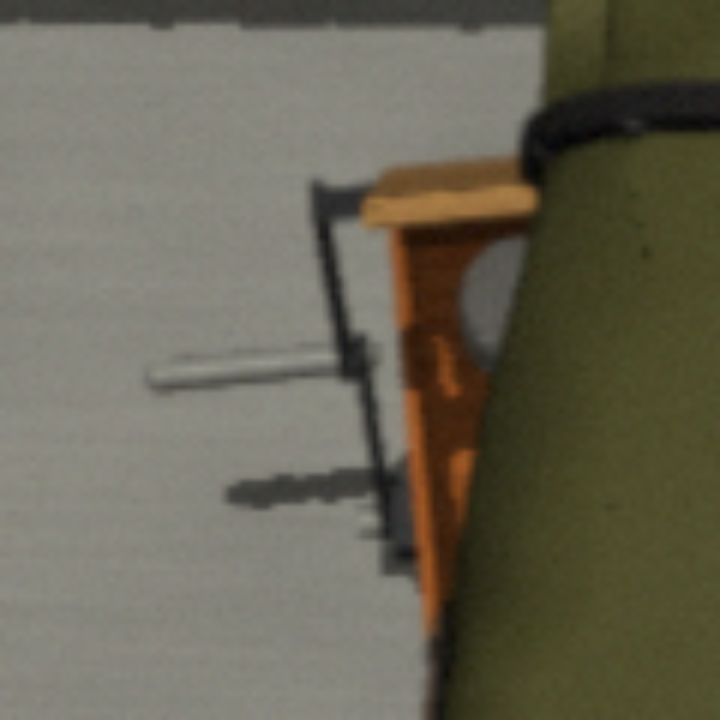

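View pics/s2c.png

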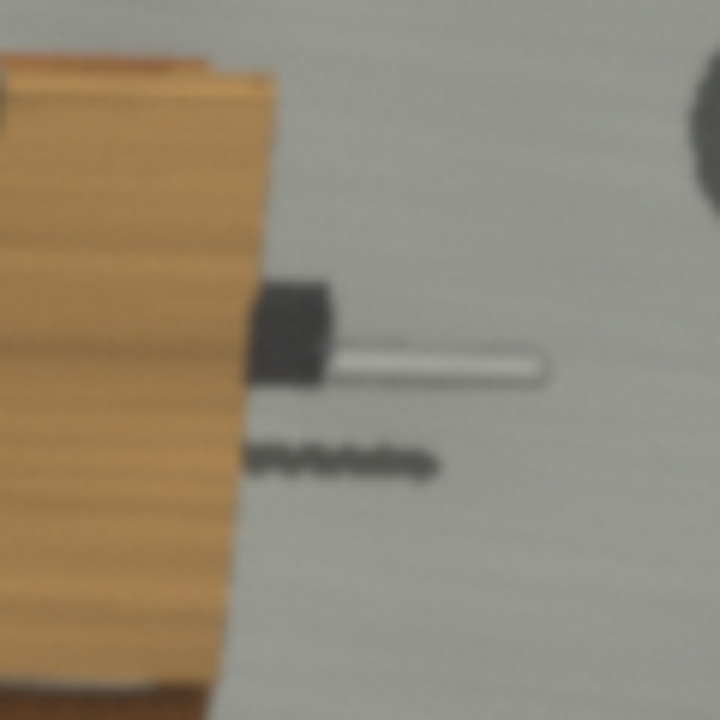

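Emit:
{"api": "servo_tool", "payload": {"rows": [[0.002,0,0.0,0,0,0,-1],[0.004,0,0.0,0,0,0,-1],[0.006,0.0005,0.0005,0,0,0,-1],[0.008,0.001,0.001,0,0,0,-1],[0.008,0.001,0.001,0,0,0,-1],[0.008,0.001,0.001,0,0,0,-1],[0.008,0.001,0.001,0,0,0,-1],[0.008,0.001,0.001,0,0,0,-1]]}}

```text
time_s: 9.75
ee_pos: [0.6686, -0.0057, 0.3018]
eef_rot: [-3.127, 0.002, 1.683]
force: [-35.5, -4.1, 2.8]
grip_width: 0.0094
```

```bash
cat > knee.py <<'E'
from h import *
from kin import *
import sys
def proj(q,X):
    return cv2.projectPoints(np.array([X],float),np.array(q['rvec'],float),np.array(q['tvec'],float),K(q),np.array(q['dist_coeffs'],float))[0][0,0]
def kneelook(tag):
    p=cams.camera('scene');save(p,'s'+tag)
    g=cv2.cvtColor(p['image'],cv2.COLOR_RGB2GRAY).astype(float)
    # bright bar row per column 380..404
    r=[]
    for c in range(380,405,3):
        col=g[262:312,c]; r.append(262+float(np.argmax(col)))
    print('bar rows',r,'exp locked 276.4, bend.66 289.5')
    print([(round(a['p'],2),np.round(np.array(a['at'])*[640,480],1)) for a in cams.place_of(p,'knee_bar')])
    im=cv2.resize(p['image'][180:340,180:440],None,fx=3,fy=3);cv2.imwrite('pics/s'+tag+'c.png',im[:,:,::-1])
    o=ctrl.get_obs();print(o['time_s'],o['ee_pos'],o['force'])
if __name__=='__main__': kneelook(sys.argv[1])
E
python3 knee.py 3
```

```text
bar rows [275.0, 275.0, 276.0, 276.0, 276.0, 276.0, 276.0, 276.0, 276.0] exp locked 276.4, bend.66 289.5
[(0.69, array([395.4, 276.7]))]
9.85 [ 0.66861181 -0.00564743  0.30179613] [-35.99803178  -4.27958768   2.16400602]
```

View pics/s3c.png

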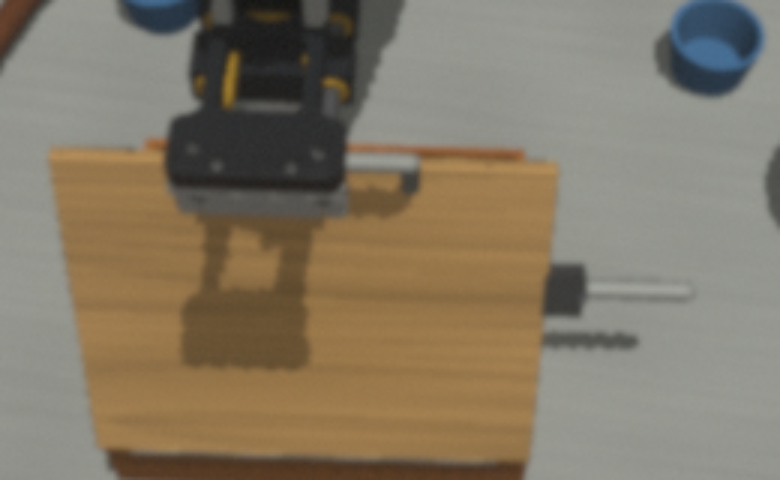

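Emit:
{"api": "servo_tool", "payload": {"rows": [[-0.0025,0,0,0,0,0,-1],[-0.004,0,0,0,0,0,-1],[-0.004,0,0,0,0,0,-0.8],[-0.004,0,0,0,0,0,-0.5],[-0.004,0,0,0,0,0,-0.2],[-0.004,0,0,0,0,0,0.0],[-0.004,0,0,0,0,0,0.0],[-0.004,0,0.005,0,0,0,0.0]]}}

```text
time_s: 10.52
ee_pos: [0.6645, -0.0055, 0.3063]
eef_rot: [-3.126, 0.001, 1.683]
force: [-0.2, -0.0, 0.4]
grip_width: 0.0392
```

```bash
python3 knee.py 4
```

```text
bar rows [273.0, 273.0, 273.0, 273.0, 273.0, 273.0, 273.0, 273.0, 273.0] exp locked 276.4, bend.66 289.5
[(0.6, array([394.1, 269.5]))]
10.6167 [ 0.66481498 -0.00557555  0.30801056] [0.42312876 1.5138845  0.23716294]
```

Emit:
{"api": "servo_tool", "payload": {"rows": [[0,0,0.025,0,0,0,0.0],[0,0,0.05,0,0,0,0.0],[-0.021,-0.025,0.05,0,0,0.12,0.1],[-0.042,-0.051,0.05,0,0,0.24,0.2],[-0.065,-0.079,0.045,0,0,0.36,0.4],[-0.088,-0.108,0.04,0,0,0.48,0.5],[-0.111,-0.136,0.03,0,0,0.6,0.5],[-0.134,-0.164,0.02,0,0,0.72,0.5]]}}

```text
time_s: 11.28
ee_pos: [0.5295, -0.1706, 0.3282]
eef_rot: [-3.129, 0.003, 2.409]
force: [0.4, -0.3, -1.1]
grip_width: 0.0704
```

Emit:
{"api": "servo_tool", "payload": {"rows": [[-0.014,-0.0175,-0.028,0,0,0.07,0.5],[-0.028,-0.035,-0.056,0,0,0.14,0.5],[-0.043,-0.053,-0.085,0,0,0.21,0.5],[-0.0575,-0.0705,-0.114,0,0,0.28,0.5],[-0.072,-0.088,-0.142,0,0,0.35,0.5],[-0.0865,-0.106,-0.17,0,0,0.42,0.5],[-0.1,-0.124,-0.2,0,0,0.47,0.5],[-0.1155,-0.1414,-0.228,0,0,0.507,0.5]]}}

```text
time_s: 11.95
ee_pos: [0.4134, -0.3128, 0.0993]
eef_rot: [-3.129, 0.004, 2.919]
force: [-0.2, -0.6, -0.0]
grip_width: 0.0706
```

```bash
cat > pest.py <<'E'
from h import *
from kin import *
o=ctrl.get_obs();p=cams.camera('wrist');save(p,'w5');print(o['time_s'],o['ee_pos'],o['eef_rot'],o['qpos'])
print([(a['p'],np.round(np.array(a['at'])*[640,480]),onz(p,a['at'],.016,o)) for a in cams.place_of(p,'pestle_mid')])
X=cloud(p,o);B=(X[...,2]>.01)&(X[...,2]<.045)&(abs(X[...,0]-.414)<.12)&(abs(X[...,1]+.312)<.07)
hsv=cv2.cvtColor(p['image'],cv2.COLOR_RGB2HSV);B&=(hsv[...,1]>70)
S=X[B];q=cv2.minAreaRect((S[:,:2]*1000).astype(np.float32));print(len(S),q,cv2.boxPoints(q))
t=cams.camera('scene');hsv=cv2.cvtColor(t['image'],cv2.COLOR_RGB2HSV)
save(t,'s5')
E
python3 pest.py
```

```text
11.95 [ 0.41338483 -0.31280324  0.09925543] [-3.12897529  0.00406002  2.91930181] [-0.71360989  0.34134081  1.7311283  -0.01055925  1.05961473 -2.05696783]
[(0.89, array([334., 246.]), array([ 0.41310689, -0.30858504,  0.016     ]))]
7611 ((409.2576904296875, -310.2952880859375), (28.865755081176758, 159.4853973388672), 76.51052856445312) [[ 328.34818 -305.7287 ]
 [ 483.4338  -342.93134]
 [ 490.1672  -314.86188]
 [ 335.08157 -277.65924]]
```

View pics/w5.png

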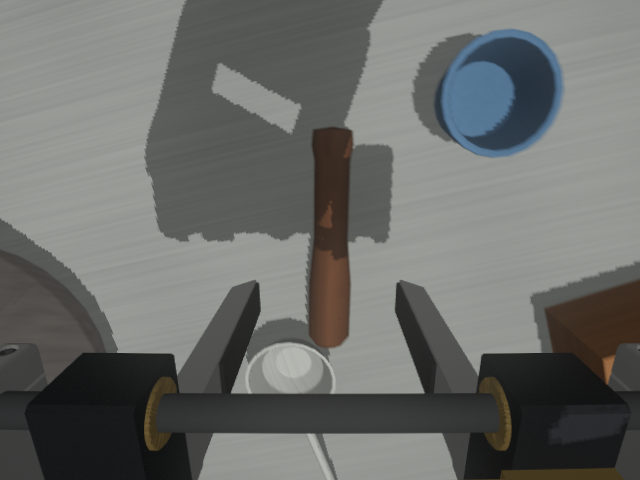

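View pics/s5.png

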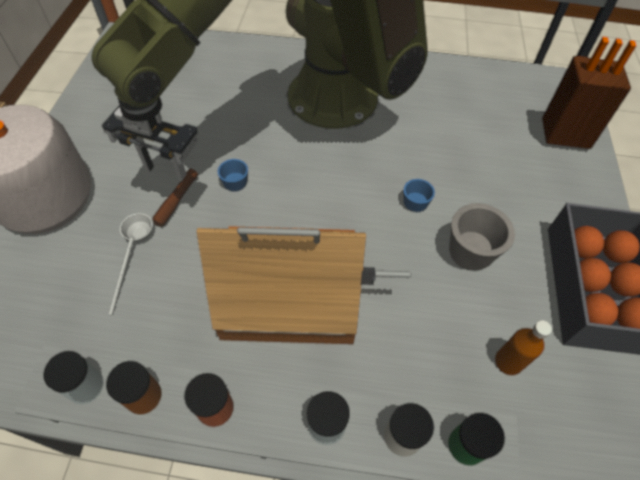

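Emit:
{"api": "servo_tool", "payload": {"rows": [[-0.001,0.001,-0.03,0.012,-0.003,-0.003,0.5],[-0.001,0.001,-0.06,0.012,-0.003,-0.003,0.5],[-0.001,0.001,-0.08,0.012,-0.003,-0.003,0.4],[-0.001,0.001,-0.092,0.012,-0.003,-0.003,0.2],[-0.001,0.001,-0.092,0.012,-0.003,-0.003,-0.1],[-0.001,0.001,-0.092,0.012,-0.003,-0.003,-0.5],[-0.001,0.001,-0.092,0.012,-0.003,-0.003,-1],[-0.001,0.001,-0.092,0.012,-0.003,-0.003,-1]], "newtons": 30}}

```text
time_s: 12.77
ee_pos: [0.4127, -0.3118, 0.0086]
eef_rot: [3.141, 0.003, 2.911]
force: [-0.4, -0.1, -0.2]
grip_width: 0.0359
```

Emit:
{"api": "servo_tool", "payload": {"rows": [[0,0,0,0,0,0,-1],[0,0,0,0,0,0,-1],[0,0,0.01,0,0,0,-1],[0,0,0.03,0,0,0,-1],[0,0,0.05,0,0,0,-1],[0,0,0.07,0,0,0,-1],[0,0,0.1,0,0,0,-1],[0,0,0.13,0,0,0,-1]], "newtons": 30}}

```text
time_s: 13.43
ee_pos: [0.4123, -0.3115, 0.1404]
eef_rot: [3.141, 0.002, 2.911]
force: [1.7, -0.6, -1.3]
grip_width: 0.0316
```

```bash
python3 - <<'E'
from h import *
o=ctrl.get_obs();p=cams.camera('wrist');save(p,'w6');print(o['time_s'],o['ee_pos'],o['eef_rot'],o['qpos'],o['grip_width'],o['force'],o['moment'])
p=cams.camera('scene');save(p,'s6')
E
```

```text
13.4333 [ 0.4122724  -0.31147371  0.14038122] [3.14093052e+00 2.46932400e-03 2.91096853e+00] [-7.18822796e-01  2.89764527e-01  1.69309420e+00  1.90376433e-03
  1.15686430e+00 -2.05975991e+00] 0.03159364220393934 [ 1.72846417 -0.57827178 -1.31800239] [-0.0273067   0.00073423 -0.00835456]
```

View pics/w6.png

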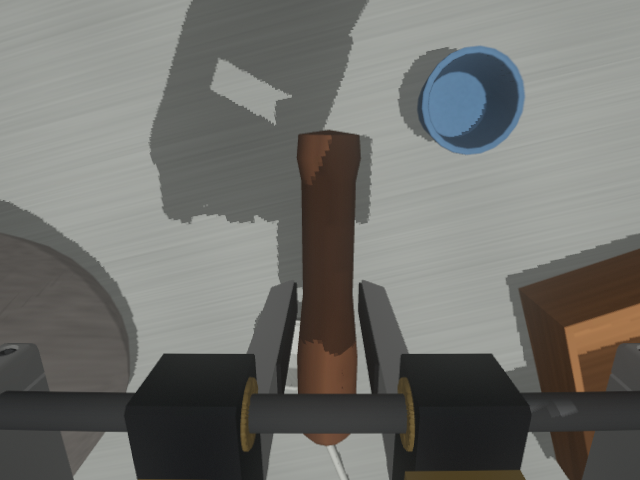

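View pics/s6.png

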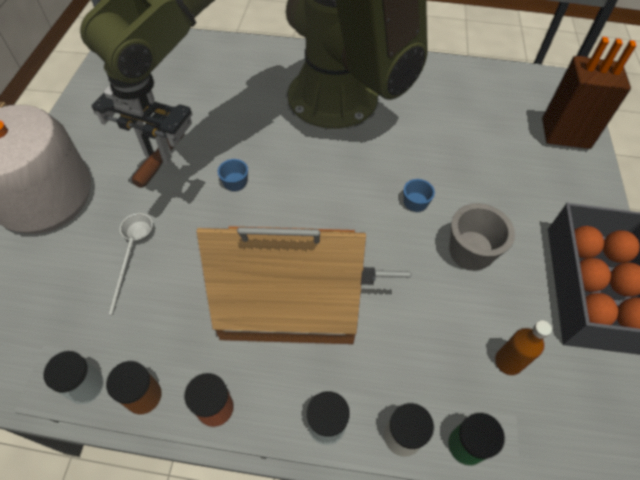

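Emit:
{"api": "servo_tool", "payload": {"rows": [[0.01,0.02,0,0,0,-0.1,-1],[0.024,0.049,0,0,0,-0.22,-1],[0.038,0.08,0,0,0,-0.34,-1],[0.052,0.112,0,0,0,-0.46,-1],[0.066,0.144,0,0,0,-0.58,-1],[0.08,0.176,0,0,0,-0.7,-1],[0.095,0.206,0,0,0,-0.82,-1],[0.11,0.235,0,0,0,-0.94,-1]]}}

```text
time_s: 14.2
ee_pos: [0.5237, -0.0776, 0.1439]
eef_rot: [-3.138, 0.01, 1.988]
force: [1.1, -0.6, -1.4]
grip_width: 0.0315
```

Emit:
{"api": "servo_tool", "payload": {"rows": [[0.008,0.02,0,0,0,-0.1,-1],[0.017,0.04,0,0,0,-0.2,-1],[0.0262,0.0597,0,0,0,-0.3,-1],[0.0262,0.0597,0,0,0,-0.3,-1],[0.0262,0.0597,-0.01,0,0,-0.3,-1],[0.0262,0.0597,-0.025,0,0,-0.3,-1],[0.0262,0.0597,-0.035,0,0,-0.3,-1],[0.0262,0.0597,-0.045,0,0,-0.3,-1]]}}

```text
time_s: 14.87
ee_pos: [0.5495, -0.0179, 0.0979]
eef_rot: [-3.137, 0.01, 1.688]
force: [0.4, 0.7, -2.2]
grip_width: 0.0316
```

```bash
python3 - <<'E'
from h import *
from kin import *
o=ctrl.get_obs();p=cams.camera('wrist');save(p,'w7');print(o['time_s'],o['ee_pos'],o['eef_rot'],o['grip_width'],o['force'])
d=np.array(o['ee_pos'][:2])-C;print('local',d@ex,d@ey)
for nm,z in (('pestle_mid',o['ee_pos'][2]+.01),('chest_floor',.006),('tin1',.006)):
    for a in cams.place_of(p,nm):
        x=onz(p,a['at'],z,o);print(nm,a['p'],np.round(np.array(a['at'])*[640,480]),x,(x[:2]-C)@ex,(x[:2]-C)@ey)
p=cams.camera('top');save(p,'t7')
E
```

```text
14.8667 [ 0.54947502 -0.01791293  0.097922  ] [-3.13691777  0.00969792  1.68814713] 0.031603983199102736 [ 0.44760875  0.68691827 -2.17611636]
local -0.055397379155586686 7.077313070133006e-05
chest_floor 0.76 [398. 244.] [ 0.60165781 -0.01229852  0.006     ] -0.002916108690416419 -0.000460406418231248
tin1 0.91 [476. 317.] [ 0.67491406 -0.06522859  0.006     ] 0.06364226566591401 -0.06160002563608075
tin1 0.9 [497. 134.] [0.65672565 0.07527375 0.006     ] 0.06202200302008158 0.08006543125845805
```

View pics/w7.png

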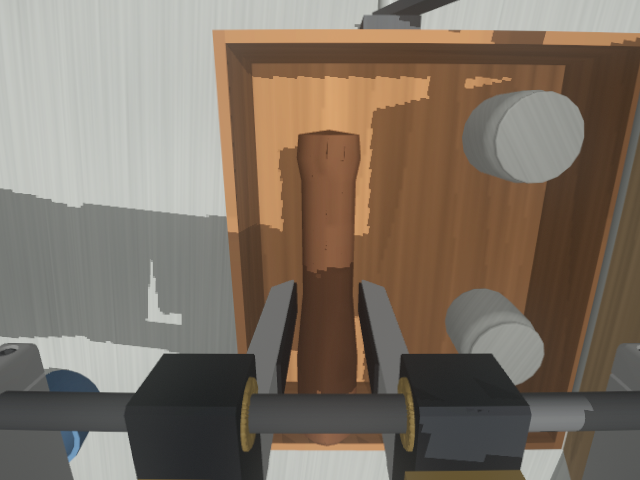

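Emit:
{"api": "servo_tool", "payload": {"rows": [[0,0,-0.015,0.0096,0.001,0,-1],[0,0,-0.03,0.0096,0.001,0,-1],[0,0,-0.045,0.0096,0.001,0,-1],[0,0,-0.058,0.0096,0.001,0,-1],[0,0,-0.068,0.0096,0.001,0,-1],[0,0,-0.075,0.0096,0.001,0,-1],[0,0,-0.079,0.0096,0.001,0,-1],[0,0,-0.081,0.0096,0.001,0,-1]]}}

```text
time_s: 15.78
ee_pos: [0.5502, -0.018, 0.0184]
eef_rot: [-3.139, 0.0, 1.688]
force: [0.6, 0.1, -2.0]
grip_width: 0.0321
```

Emit:
{"api": "servo_tool", "payload": {"rows": [[0,0,-0.001,0,0,0,-1],[0,0,-0.002,0,0,0,-1],[0,0,-0.003,0,0,0,-1],[0,0,-0.0035,0,0,0,-1],[0,0,-0.0035,0,0,0,-1],[0,0,-0.0035,0,0,0,-1],[0,0,-0.0035,0,0,0,-1],[0,0,-0.0035,0,0,0,-1]]}}

```text
time_s: 16.45
ee_pos: [0.5503, -0.018, 0.015]
eef_rot: [-3.139, 0.0, 1.688]
force: [0.8, -0.2, -0.5]
grip_width: 0.0316
```

Emit:
{"api": "servo_tool", "payload": {"rows": [[0,0,0,0,0,0,-0.3],[0,0,0,0,0,0,-0.1],[0,0,0,0,0,0,0.0],[0,0,0,0,0,0,0.05],[0,0,0,0,0,0,0.05],[0,0,0.01,0,0,0,0.05],[0,0,0.03,0,0,0,0.05],[0,0,0.055,0,0,0,0.05]]}}

```text
time_s: 17.12
ee_pos: [0.5496, -0.018, 0.0702]
eef_rot: [-3.137, -0.0, 1.688]
force: [0.0, -0.1, 0.8]
grip_width: 0.0491
```

Emit:
{"api": "servo_tool", "payload": {"rows": [[0,0,0.025,0,0,0,0.05],[0,0,0.05,0,0,0,0.05],[0,0,0.075,0,0,0,0.05],[0,0,0.1,0,0,0,0],[0,0,0.12,0,0,0,-0.5],[0,0,0.14,0,0,0,-1],[-0.01,0.01,0.15,0,0,0,-1],[-0.02,0.03,0.15,0,0,0,-1]], "newtons": 20}}

```text
time_s: 17.78
ee_pos: [0.5301, 0.0111, 0.2233]
eef_rot: [-3.141, 0.001, 1.686]
force: [-0.2, -0.7, -0.2]
grip_width: 0.0236
```

```bash
python3 - <<'E'
from h import *
from kin import *
from knee import kneelook
o=ctrl.get_obs();p=cams.camera('wrist');save(p,'w8');print(o['time_s'],o['ee_pos'],o['eef_rot'],o['grip_width'],o['force'])
for nm,z in (('pestle_mid',.022),):
    for a in cams.place_of(p,nm):
        x=onz(p,a['at'],z,o);print(nm,a['p'],x,(x[:2]-C)@ex,(x[:2]-C)@ey)
kneelook('8')
t=cams.camera('top');save(t,'t8');s=cams.camera('scene')
im=cv2.resize(t['image'][150:270,220:340],(600,600));cv2.imwrite('pics/t8c.png',im[:,:,::-1])
a=cams.place_of(s,'knee_bar');b=cams.place_of(t,'knee_bar');print(a,b)
if a and b:
    x,e=tri([ray(s,a[0]['at']),ray(t,b[0]['at'])]);print(x,e,(x[:2]-C)@ex,(x[:2]-C)@ey)
E
```

```text
17.7833 [0.53010101 0.01111409 0.2233353 ] [-3.14068538e+00  8.49616007e-04  1.68619960e+00] 0.02358629602435258 [-0.19074348 -0.66718962 -0.19837786]
pestle_mid 0.8 [ 0.54890934 -0.01875718  0.022     ] -0.056057966389721756 -0.0007014661365643991
pestle_mid 0.62 [ 0.73848239 -0.01296775  0.022     ] 0.13288992333145638 -0.0171377814819052
bar rows [273.0, 273.0, 273.0, 273.0, 273.0, 273.0, 273.0, 273.0, 274.0] exp locked 276.4, bend.66 289.5
[(0.64, array([394.2, 272.6]))]
17.9833 [0.5295456  0.01210825 0.22076339] [ 1.02821854 -0.9421099  -0.51898056]
[{'at': [0.613, 0.5648], 'p': 0.74}] [{'at': [0.6373, 0.6904], 'p': 0.6}]
[0.43417867 0.01232403 0.04263191] [np.float64(0.20860235011225695), np.float64(0.20860235011225686)] -0.16636276364441047 0.04359322605279873
```

View pics/w8.png

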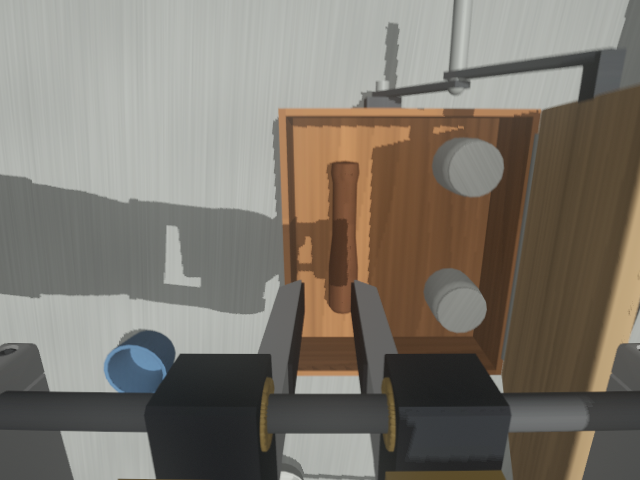

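View pics/t8c.png

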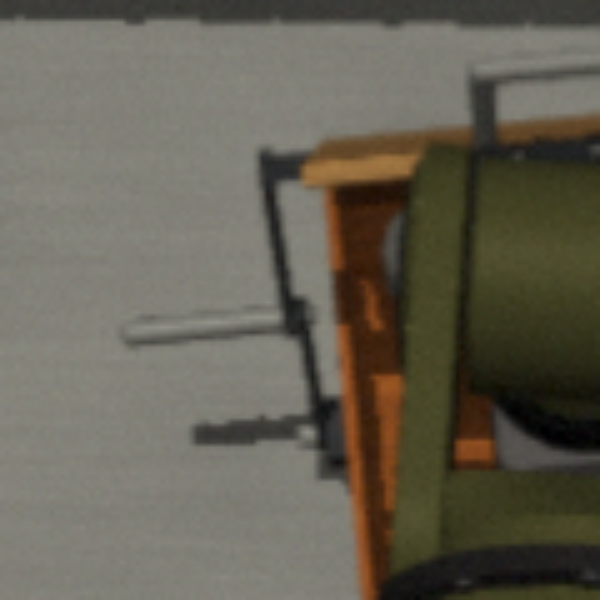

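View pics/s8c.png

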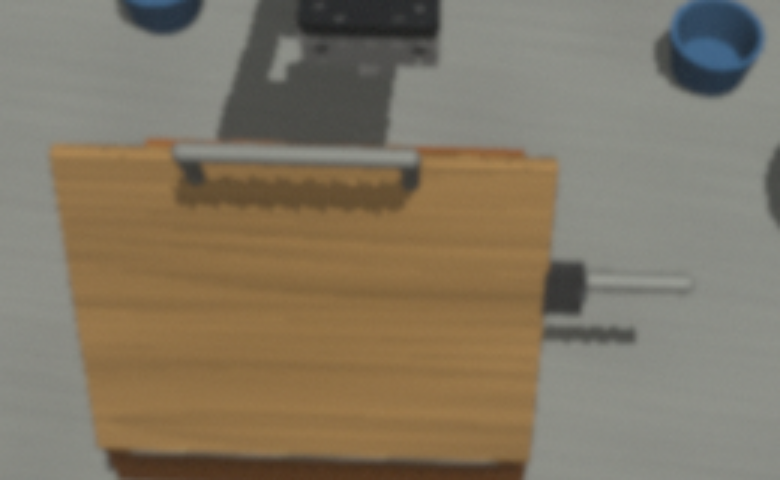

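Emit:
{"api": "servo_tool", "payload": {"rows": [[-0.004,0.034,0,0,0,0,-1],[-0.008,0.068,0,0,0,0,-1],[-0.012,0.102,0,0,0,0,-1],[-0.016,0.136,0,0,0,0,-1],[-0.02,0.17,0,0,0,0,-1],[-0.003,0.172,-0.01,0,0,0,-1],[0.014,0.174,-0.03,0,0,0,-1],[0.031,0.176,-0.05,0,0,0,-1]]}}

```text
time_s: 18.85
ee_pos: [0.5617, 0.188, 0.1696]
eef_rot: [-3.137, -0.0, 1.688]
force: [0.8, -1.0, -1.2]
grip_width: 0.0005
```

```bash
cat > w.py <<'E'
from h import *
from kin import *
import sys
tag=sys.argv[1]
o=ctrl.get_obs();p=cams.camera('wrist');save(p,'w'+tag);print(o['time_s'],o['ee_pos'],o['eef_rot'],o['grip_width'],o['force'])
d=np.array(o['ee_pos'][:2])-C;print('tcp local',d@ex,d@ey)
a=cams.place_of(p,'knee_bar')
for q in a: 
    x=onz(p,q['at'],.124,o);print(q['p'],np.array(q['at'])*[640,480],x,(x[:2]-C)@ex,(x[:2]-C)@ey)
E
python3 w.py 9
```

```text
18.85 [0.56170597 0.18800647 0.1696306 ] [-3.13733859e+00 -1.92069998e-04  1.68840139e+00] 0.0004546008925220482 [ 0.79822895 -1.04805381 -1.18600859]
tcp local -0.019151484850733234 0.2031437415501061
0.89 [388.48  276.384] [0.60106752 0.18567436 0.124     ] 0.019666653232702246 0.19622113395982113
0.19 [460.8   450.384] [0.67924325 0.05193568 0.124     ] 0.08165358836209799 0.05425247616024576
```

View pics/w9.png

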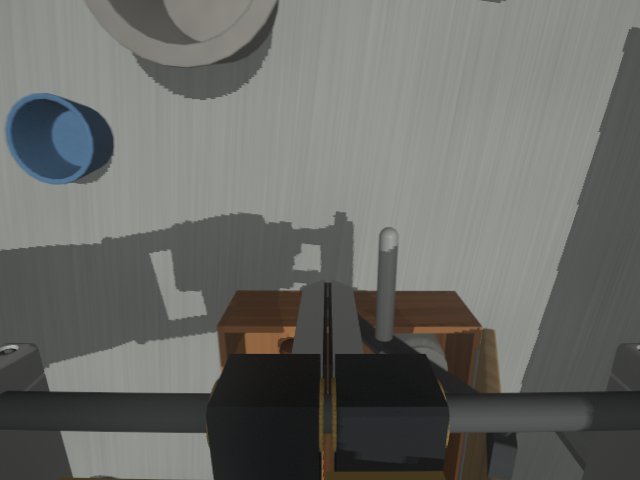

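Emit:
{"api": "servo_tool", "payload": {"rows": [[0,0,-0.02,0,0,0,-1],[0,0,-0.04,0,0,0,-1],[0,0,-0.055,0,0,0,-1],[0,0,-0.067,0,0,0,-1],[0.002,0,-0.07,0,0,0,-1],[0.006,0.001,-0.07,0,0,0,-1],[0.01,0.001,-0.07,0,0,0,-1],[0.013,0.0015,-0.07,0,0,0,-1]]}}

```text
time_s: 19.62
ee_pos: [0.575, 0.1885, 0.0972]
eef_rot: [-3.132, 0.001, 1.687]
force: [0.2, -0.6, 0.3]
grip_width: 0.0004
```

Emit:
{"api": "servo_tool", "payload": {"rows": [[0.003,0.0004,0,0,0,0,-1],[0.006,0.0007,0,0,0,0,-1],[0.009,0.001,-0.001,0,0,0,-1],[0.0115,0.0013,-0.0025,0,0,0,-1],[0.014,0.0016,-0.004,0,0,0,-1],[0.0165,0.0019,-0.0055,0,0,0,-1],[0.019,0.0022,-0.007,0,0,0,-1],[0.0215,0.0025,-0.009,0,0,0,-1]]}}

```text
time_s: 20.28
ee_pos: [0.5967, 0.191, 0.0881]
eef_rot: [-3.132, 0.001, 1.687]
force: [-0.3, 0.2, 1.5]
grip_width: 0.0003
```

```bash
python3 w.py 10; python3 knee.py 10
```

```text
20.2833 [0.59674688 0.19102648 0.08808445] [-3.13236343e+00  5.98662696e-04  1.68676544e+00] 0.00033036324304100607 [-0.26859097  0.23654012  1.48792316]
tcp local 0.01600207657859228 0.20204212152141995
0.62 [364.48  331.488] [0.61265303 0.19342147 0.124     ] 0.03207921202860771 0.20255913934986558
bar rows [304.0, 284.0, 284.0, 304.0, 309.0, 311.0, 306.0, 311.0, 311.0] exp locked 276.4, bend.66 289.5
[(0.44, array([391.9, 282.7]))]
20.4833 [0.59639387 0.19093065 0.0879631 ] [-0.79701942  0.03426251 -0.27878127]
```

View pics/w10.png

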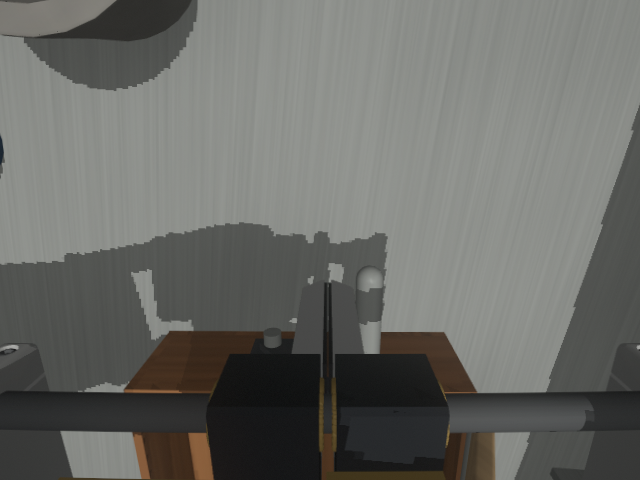

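View pics/s10c.png

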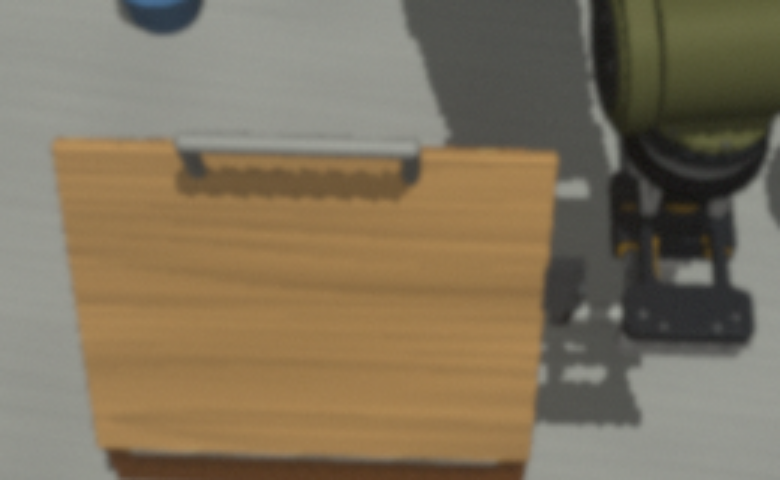

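Emit:
{"api": "servo_tool", "payload": {"rows": [[0.003,0.0003,-0.002,0,0,0,-1],[0.0055,0.0006,-0.004,0,0,0,-1],[0.008,0.0009,-0.006,0,0,0,-1],[0.0105,0.0012,-0.0085,0,0,0,-1],[0.013,0.0015,-0.011,0,0,0,-1],[0.015,0.0018,-0.0135,0,0,0,-1],[0.017,0.002,-0.016,0,0,0,-1],[0.019,0.0022,-0.0185,0,0,0,-1]]}}

```text
time_s: 21.15
ee_pos: [0.6154, 0.1931, 0.0694]
eef_rot: [-3.131, 0.001, 1.687]
force: [-8.0, -1.3, 6.2]
grip_width: 0.0003
```

```bash
python3 w.py 11; python3 knee.py 11
```

```text
21.15 [0.61537716 0.19313408 0.0694069 ] [-3.13120429e+00  7.79316335e-04  1.68678922e+00] 0.00031581709915884913 [-8.02162385 -1.33742039  6.18296278]
tcp local 0.034750983454634884 0.20195492000064977
0.91 [369.472 333.696] [0.63021442 0.20543591 0.124     ] 0.050925985980396424 0.21243579174008453
bar rows [300.0, 299.0, 299.0, 311.0, 311.0, 263.0, 283.0, 283.0, 288.0] exp locked 276.4, bend.66 289.5
[(0.9, array([393.2, 295.7]))]
21.35 [0.61587244 0.19317281 0.06955731] [-0.20857031  0.68714118 -0.22451184]
```

View pics/s11c.png

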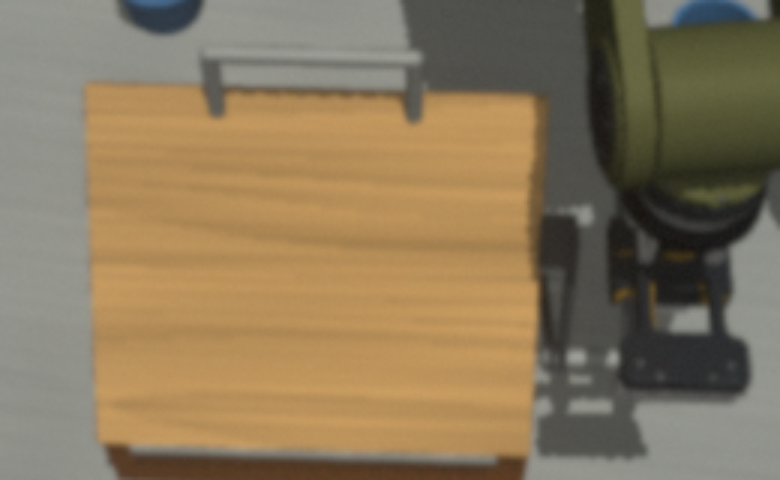

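View pics/w11.png

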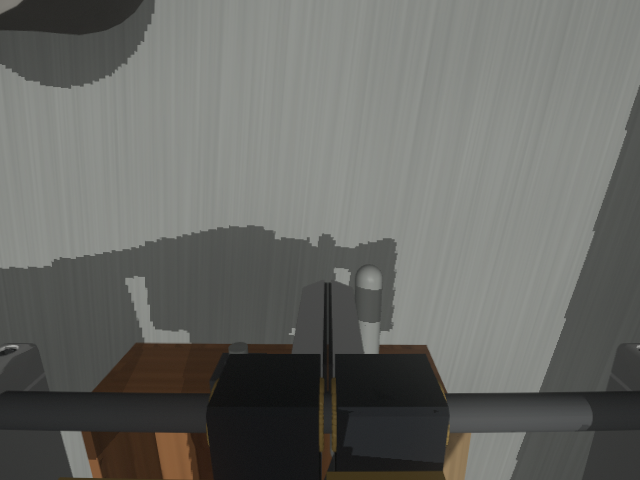

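Emit:
{"api": "servo_tool", "payload": {"rows": [[-0.003,0,0,0,0,0,-1],[-0.008,0,0,0,0,0,-1],[-0.014,0.001,0,0,0,0,-1],[-0.02,0.005,0.005,0,0,0,-1],[-0.025,0.01,0.02,0,0,0,-1],[-0.03,0.015,0.035,0,0,0,-1],[-0.03,0.02,0.055,0,0,0,-1],[-0.03,0.02,0.075,0,0,0,-1]]}}

```text
time_s: 22.02
ee_pos: [0.5854, 0.2146, 0.1473]
eef_rot: [-3.134, 0.0, 1.688]
force: [-0.4, 0.2, -0.2]
grip_width: 0.0005
```

```bash
python3 knee.py 12
```

```text
bar rows [304.0, 304.0, 304.0, 305.0, 305.0, 305.0, 305.0, 305.0, 305.0] exp locked 276.4, bend.66 289.5
[(0.68, array([390., 305.]))]
22.1167 [0.58707654 0.2144586  0.15003493] [ 0.72059319 -0.49263142  0.38364281]
```

View pics/s12c.png

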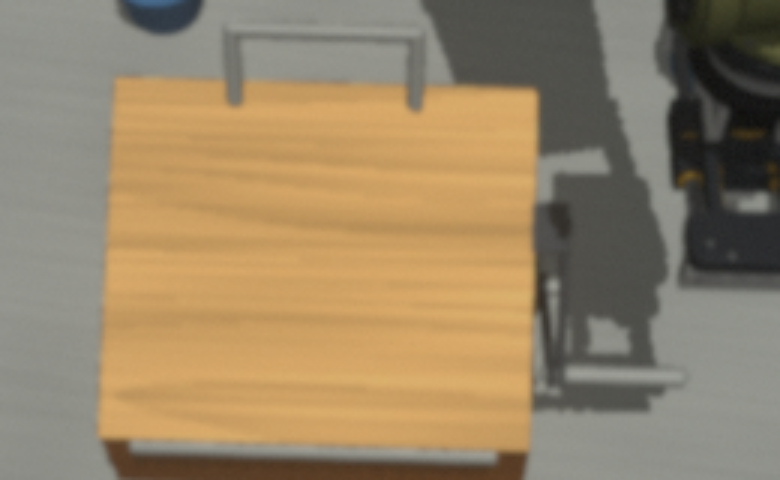

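Lid is folding down on its own. I move up and clear and wait.

Emit:
{"api": "servo_tool", "payload": {"rows": [[0,0,0.03,0,0,0,-1],[0,0,0.06,0,0,0,-1],[-0.02,0.01,0.08,0,0,0,-1],[-0.05,0.02,0.1,0,0,0,-1],[-0.08,0.03,0.1,0,0,0,-1],[-0.11,0.04,0.1,0,0,0,-1],[-0.14,0.05,0.1,0,0,0,-1],[-0.17,0.06,0.1,0,0,0,-1]]}}

```text
time_s: 22.78
ee_pos: [0.4152, 0.2748, 0.2505]
eef_rot: [-3.141, -0.001, 1.688]
force: [0.6, 0.1, -0.2]
grip_width: 0.0004
```

Emit:
{"api": "servo_tool", "payload": {"rows": [[0,0,0,0,0,0,-1],[0,0,0,0,0,0,-1],[0,0,0,0,0,0,-1],[0,0,0,0,0,0,-1],[0,0,0,0,0,0,-1],[0,0,0,0,0,0,-1],[0,0,0,0,0,0,-1],[0,0,0,0,0,0,-1]]}}

```text
time_s: 23.45
ee_pos: [0.4154, 0.2746, 0.2503]
eef_rot: [-3.141, -0.001, 1.687]
force: [0.4, -0.5, 0.1]
grip_width: 0.0005
```

Emit:
{"api": "servo_tool", "payload": {"rows": [[0,0,0,0,0,0,-1],[0,0,0,0,0,0,-1],[0,0,0,0,0,0,-1],[0,0,0,0,0,0,-1],[0,0,0,0,0,0,-1],[0,0,0,0,0,0,-1],[0,0,0,0,0,0,-1],[0,0,0,0,0,0,-1]]}}

```text
time_s: 24.12
ee_pos: [0.4154, 0.2746, 0.2503]
eef_rot: [-3.141, -0.001, 1.687]
force: [0.0, 0.3, -0.1]
grip_width: 0.0006
```

Emit:
{"api": "servo_tool", "payload": {"rows": [[0,0,0,0,0,0,-1],[0,0,0,0,0,0,-1],[0,0,0,0,0,0,-1],[0,0,0,0,0,0,-1],[0,0,0,0,0,0,-1],[0,0,0,0,0,0,-1],[0,0,0,0,0,0,-1],[0,0,0,0,0,0,-1]]}}

```text
time_s: 24.78
ee_pos: [0.4154, 0.2747, 0.2504]
eef_rot: [-3.141, -0.001, 1.687]
force: [0.2, 0.4, 0.5]
grip_width: 0.0004
```

Emit:
{"api": "servo_tool", "payload": {"rows": [[0,0,0,0,0,0,-1],[0,0,0,0,0,0,-1],[0,0,0,0,0,0,-1],[0,0,0,0,0,0,-1],[0,0,0,0,0,0,-1],[0,0,0,0,0,0,-1],[0,0,0,0,0,0,-1],[0,0,0,0,0,0,-1]]}}

```text
time_s: 25.45
ee_pos: [0.4154, 0.2746, 0.2503]
eef_rot: [-3.141, -0.001, 1.687]
force: [-0.1, -0.0, -0.1]
grip_width: 0.0006
```

Emit:
{"api": "servo_tool", "payload": {"rows": [[0,0,0,0,0,0,-1],[0,0,0,0,0,0,-1],[0,0,0,0,0,0,-1],[0,0,0,0,0,0,-1],[0,0,0,0,0,0,-1],[0,0,0,0,0,0,-1],[0,0,0,0,0,0,-1],[0,0,0,0,0,0,-1]]}}

```text
time_s: 26.12
ee_pos: [0.4155, 0.2746, 0.2504]
eef_rot: [-3.141, -0.001, 1.687]
force: [0.1, -0.2, -1.1]
grip_width: 0.0005
```

```bash
cat > fin.py <<'E'
from h import *
from kin import *
import sys
tag=sys.argv[1]
ref=cv2.imread('pics/scene0.png')[:,:,::-1].astype(int)
p=cams.camera('scene');save(p,'s'+tag)
d=abs(p['image'].astype(int)-ref).max(2);cv2.imwrite('pics/d'+tag+'.png',np.clip(d*3,0,255).astype(np.uint8))
X=cloud(p)
for l in [(-.09,-.09),(-.09,.09),(-.05,0),(.05,-.08),(.05,.08)]:
    q=w(*l);m=np.hypot(X[...,0]-q[0],X[...,1]-q[1])<.01;print(l,np.round(np.nanmedian(X[m][:,2]),4))
q=w(-.135,0);m=(np.abs(X[...,0]-q[0])<.015)&(np.abs(X[...,1]-q[1])<.04)&(X[...,2]>.09);print('handle z',np.nanmedian(X[m],0))
print([(a['p'],np.array(a['at'])*[640,480]) for a in cams.place_of(p,'knee_bar')])
t=cams.camera('top');save(t,'t'+tag);print(ctrl.get_obs()['time_s'])
E
python3 fin.py 13
```

```text
(-0.09, -0.09) 0.0813
(-0.09, 0.09) 0.0813
(-0.05, 0) 0.0814
(0.05, -0.08) 0.0819
(0.05, 0.08) 0.0815
handle z [ 0.47213848 -0.02723098  0.1148616 ]
[(0.68, array([391.296, 306.192]))]
26.2667
```

View pics/s13.png

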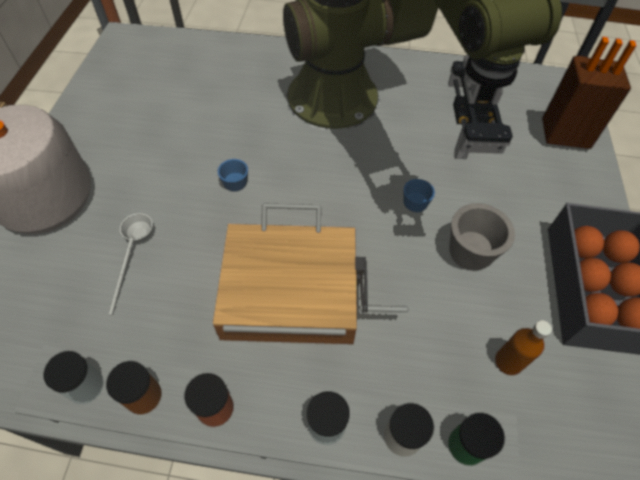

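View pics/d13.png

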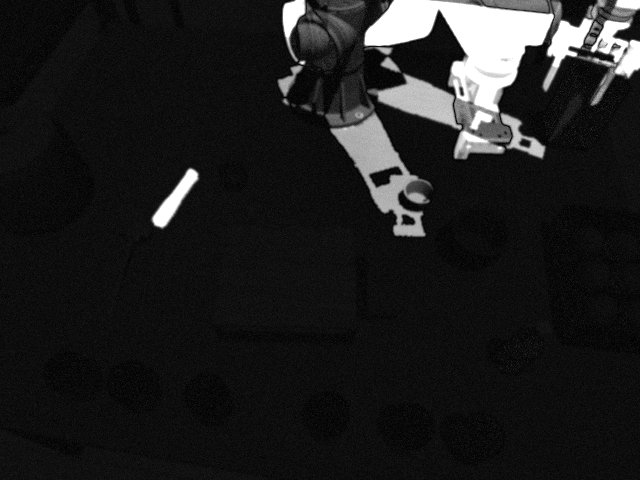

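```bash
python3 -c "
from station import hand_in
print(hand_in())"
```

```text
the job is handed in; nothing more can be done
None
```

The pestle is in the chest with the lid shut, and I handed the job in at about 26 s of the 70 s allowed.

- **Raising the lid:** I lifted it by its handle until the stay locked, then let go. It stood propped by itself for about 8 s while I fetched the pestle.
- **Placing the pestle:** I laid it flat along the chest's y. The wrist camera put its centre about 56 mm in front of the chest's middle and centred across the width, with both tins standing clear behind it.
- **Closing:** I pushed the knee bar rearward and down with the closed fingers until the stay went on folding by itself, then drew clear. The lid sank shut on its damper.

**Last checks:**
- The lid's top measured 81–82 mm above the counter at five points, against 82 mm expected when shut.
- The handle and knee bar were back at their starting positions.
- Comparing the final scene picture with the first, only the pestle, the arm and the arm's shadow differed.
- The closed lid hides the inside, so the pestle and tins were last seen before closing.

**Force:** The highest force I saw was about 36 N at the wrist, for a moment, when the raised lid met the stay's stop. That is close to the 40 N pressing limit, but the fingers held the handle then and nothing else on the arm was touching.

No check failed. One knee-bar position worked out from two camera views was plainly wrong (the lines missed by 0.2 m) because the arm hid the bar from above. I dropped it and used the wrist picture instead.

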